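# Snap the cap onto a bait feeder in the hand press

## Task

Take the bait feeder whose red cap still stands off, carry it by its white body, and let go of it flat in the press's nest with the red cap facing the hinged handle. Then squeeze the press handles together until the resistance peaks and the cap snaps home; stop at the snap, without crushing the feeder, and let go, leaving the feeder in the nest. Only the press may push the red cap, and everything else on the bench is to be left where it is.

Things in the scene. Friction and masses are not known exactly. Their poses are not given: they have to be found in the camera images.
- feeder: Bait feeder: white cage box 28 (its x) by 42 (its y) by 38 mm high with a dark lead strip as its sole, about 90 g. Origin at the centre of the box's underside, z up. A red mark on top; a red cap stands off its +y end. Grip it across its 28 mm width (x), with the fingertips at least 10 mm above its sole so that they clear the nest's ribs.
- feeder_cap: The feeder's red cap, 22 (x) by 8 (y) by 24 mm high, centred 19 mm above the sole, narrower than the white body; slides along the feeder's y. Its frame is the feeder's while it stands off and lies 6 mm to -y when home. A stiff snap: 6 N at first, a peak of 40 N 2.5 mm in, then it gives, pulls itself home and stays.
- cap_face (a point): Centre of the red cap's outer face: at y = 35 mm in the feeder's frame while the cap stands off, 29 mm when it is home.
- press: Hand press like a long nutcracker lying flat: wooden board 340 (x) by 170 (y) by 18 mm, fixed to the bench, with two steel arms hinged about a vertical pin near its +x end and red grips towards -x. Origin under the board's centre. The -y arm is bolted to the board; the +y arm swings over it and closes towards -y. Arms and grips lie 28 to 54 mm above the bench; nothing is higher than 62 mm.
- nest (a point): Centre of the nest's floor, 22 mm above the bench, at (55, -11.5) mm on the press; axes as the press's. Inside 32 (x) by 46 mm (y), for the feeder's body with its x and y along the press's; ribs with flared lips 8 mm high on the x sides and the +y side, the fixed jaw (30 mm high) on the -y side. 50 mm of room for fingers on both x sides.
- press_hinge (a point): The hinge pin of the press, at (145, 0) mm on the board, 41 mm above the bench.
- grip (a point): Point on the centre line of the swinging handle's red grip, 41 mm above the bench, 260 mm to -x and 22 mm to +y of the hinge when the handle joint reads 0; turns with the handle. The grip is 14 mm thick, 26 mm high, 190 to 310 mm from the hinge. Push here to close: about 14 N at the peak, then the force falls off as the cap snaps. More than 22 N here (65 N on the cap) crushes the feeder.
- press_handle (a joint): Angle of the swinging handle, rad: 0 shut and empty, growing as it opens (clockwise from above, grip to the press's +y). Starts 0.38 to 0.44. No spring: slightly stiff (0.12 N m), stays where left. A brass nose on it, 90 mm from the hinge, pushes the cap; its screw setting is unknown: it meets the cap at 0.10 to 0.31 rad, and the cap is home about 0.07 rad further in.
- spare_blue: Finished feeder of the same size with a blue cap and mark, loose; leave alone. Origin at the centre of its underside.
- spare_yellow: Finished feeder of the same size with a yellow cap and mark, loose; leave alone. Origin at the centre of its underside.
- tackle_box: Closed dark tackle box 100 by 170 by 36 mm; leave alone. Origin under its centre.
- bobber: Orange bobber, 38 mm across, 60 mm high, standing; leave alone. Origin under its centre.
- thermos: Steel thermos, 72 mm across, 200 mm high; leave alone. Origin under its centre.
- cup: Green cup, 72 mm across, 70 mm high; leave alone. Origin under its centre.
- screwdriver: Screwdriver lying on the bench; leave alone.
There are look-alikes about, which are no part of the job. What is shaped like the feeder but green or pink is not meant.

How it is judged:
On the way, in this order (a step that is already met when the one before it is completed fails the run):
1. the feeder stands let go in the nest, cap towards the hinged handle and still standing off (x of feeder in the frame of nest between -0.004 and 0.004 m and y of feeder in the frame of nest between -0.005 and 0.005 m and z of feeder in the frame of nest below 0.003 m and angle between the y axis of feeder and the y axis of press, either way round below 0.14 rad and angle between feeder's own z axis and vertical below 0.1 rad and y of cap_face in the frame of press above 0 m and y of cap_face in the frame of feeder above 0.0335 m and contact force between the fingers and feeder below 0.1 N), for 0.2 s.
2. the press has snapped the cap home with the feeder in the nest (x of feeder in the frame of nest between -0.004 and 0.004 m and y of feeder in the frame of nest between -0.005 and 0.005 m and z of feeder in the frame of nest below 0.003 m and angle between the y axis of feeder and the y axis of press, either way round below 0.14 rad and angle between feeder's own z axis and vertical below 0.1 rad and y of cap_face in the frame of press above 0 m and y of cap_face in the frame of feeder below 0.0302 m), for 0.1 s.
At the end, for the whole second after the job is handed in: The feeder rests in the nest, let go: within 4 mm (x) and 5 mm (y) of its centre, under 3 mm above the floor, upright within 0.1 rad and square within 0.14, cap towards the hinged handle; the red cap is less than 1.2 mm short of fully home; the robot touches neither feeder nor press (all of step 2 and contact force between the fingers and feeder below 0.1 N and linear speed of feeder below 0.02 m/s and contact force between the fingers and press below 0.1 N).
It fails at once if the press pushes on the feeder with more than 65 N (about 22 N at the grip): crushed (contact force between press_handle and feeder above 65 N).
It fails at once if the fingers push on the red cap with more than 8 N (contact force between the fingers and feeder_cap above 8 N).
It fails at once if a bystander is moved by more than 20 mm (distance of any of spare_blue, spare_yellow, tackle_box, bobber, thermos, cup, screwdriver from where it was at the start of the episode above 0.02 m).
It also fails if it takes over 64 s, if anything falls off the work surface, if the arm or the gripper's body presses on something with over 40 N, if the wrist force passes 120 N, or if a joint passes its speed limit or range.

## Robot

A 6-joint arm with a two-finger parallel gripper is mounted at the origin on the work surface. World frame = base frame: x ahead of the robot, y to its left, z up, the work surface at z = 0. Lengths are in m, angles in rad, forces in N, time in s.
With the tool pointing down it reaches from about 0.25 to 0.725 m from the base axis. Payload 4 kg.
Tool frame: the origin (TCP) lies between the finger pads; the fingertips stand 14 mm ahead of it and the grasp point (between the pads) lies 5 mm behind it (r.finger_overhang is the distance from the TCP to the fingertips, in m); z points along the fingers, y is the direction in which the jaws open and shut (so a half turn about z gives the same grasp; the last joint's range is limited). The gripper opens to 85 mm and grips with 20 to 120 N. Pads are 22 mm wide; open, the fingers measure 114 mm over their backs; the gripper's body (76 mm by 85 mm) begins 54 mm behind the grasp point. The pads swing forward as they close: fully open they stand 13 mm farther back than shut.
Start: joints at [-1.308, 0.241, 0.005, 1.335, 0, 1.571], TCP at [0.13, -0.483, 0.245] pointing down, gripper open.
Joint ranges: [-2.72, 2.72], [-1.05, 1.87], [-1.09, 1.28], [-1.99, 2.15], [-1.42, 1.44], [-3.14, 3.14]. Speed limits (rad/s): [2.79, 2.79, 3.14, 3.14, 3.14, 3.14].

## Interface

Orientations are given as a 3x3 rotation matrix whose columns are the frame's x, y, z axes.
In Python, from cell import r gives the robot as it stands.
- The arm moves only by the tool arm_command, never from a script. Its argument "motion" is a list of rows, each a list of 5 numbers: the shift along the tool's x, y, z in m, then the turn about the tool's z in rad, then the gripper command: -1 is shut, 1 is fully open, values between are in proportion. A call has 1 to 20 rows; each row shifts and turns the commanded pose from where the row before left it, along the tool's axes as they then stand; what a row does not reach is not made up. A row lasts 1/12 s, in which the tool goes at most 41.7 mm and 7.16 degrees, less where a joint would pass 70% of its speed; a pose out of reach is approached as far as the arm can. A call with a gripper value outside its range is refused whole. The fingers move at their own pace and stop on an object; "newtons" is the grip in N (left out, the last holds). Time passes only in rows, so rows that do not move let the fingers close. It gives the time, the measured TCP pose, the force and the opening at its end, in the units of the state.
- r.read_state(): the state, without advancing time (a new reading comes with each control period).
- r.grab_frame(name): name is "scene" or "top"; returns a dict with "image" (480x640x3 uint8, blue, green, red), "fx", "fy", "cx", "cy" (pixels), "distortion" ([k1, k2, p1, p2, k3] as OpenCV has them; the pictures are not rectified), "R" (3x3) and "t" (3): a world point X has camera coordinates R X + t. Camera axes: x right, y down, z forward; pixel columns grow to the right and rows downward; lengths in m; the calibration is good to about 2 mm. A picture is of the moment at which its call begins. There is no depth.
- r.finish_job(): hands the job in, once; it reports no verdict.
Trained networks look in the newest picture that a camera, given by its name, has taken for a name from the list of things; names that differ only in an ending like _2 or _b are one class to them, and where a whole thing is asked for, a point or a joint stands for the part that bears it (a point fixed in the world has none). Each returns a list of dicts, best first, with "confidence" (0 to 1); they miss things now and then, are a little off and sometimes report something else, mostly with a low value. They report only what shows in the picture. A call takes as long as a camera call. They do not tell look-alikes from the thing itself.
- r.spot_in(camera, name): "bbox" ([centre column, centre row, width, height] in pixels, round what is visible of it).
- r.masks_of(camera, name): "region" (480x640 bool, what is visible of it) and "bbox" ([centre column, centre row, width, height] in pixels, round what is visible of it).
The state is a dict: "time_s": time; "q": joint angles; "joint_velocities": joint speeds; "tau": joint torques, N m; "tool_pos": TCP position; "eef_rot": TCP orientation; "wrist_force": force on the tool from outside, world axes, zero at the start; "wrist_torque": the same for the moment, N m; "finger_gap": finger opening in m.
Only numpy, scipy, OpenCV 4.12 (cv2) and the standard library are available. Lean on these libraries where they do the work, as an engineer would, in place of code of your own. Each camera call takes 0.05 s, during which the arm holds its last target. There are 200 camera calls.

## Working session

There is one attempt and no reset: what is moved stays moved. The work goes in short steps, Python scripts to look and compute and a tool call to move; the robot and the scene stay as the last step left them, time stands still between calls to the robot, and variables do not carry over. Pictures are saved under pics/ and viewed, about 8 in all and at most 12, crops included, and the job is handed in when it is done.

Besides the shell and the picture viewer there is one more tool, called in YAML: its name, and indented under it one key for each argument. arm_command: Moves the arm, as the interface text tells. Its arguments: {"type":"object","properties":{"motion":{"type":"array","items":{"type":"array","items":{"type":"number"}}},"newtons":{"type":"number"}},"required":["motion"]}

```bash
mkdir -p pics; ls; python3 - <<'E'
from cell import r
import cv2
s=r.read_state();print(s['time_s'],s['tool_pos'],s['eef_rot'],s['wrist_force'],s['finger_gap'])
for c in('scene','top'):
    f=r.grab_frame(c);cv2.imwrite(f'pics/{c}0.png',f['image'])
    print(c,f['fx'],f['fy'],f['cx'],f['cy'],f['distortion'],f['R'],f['t'])
    for n in('feeder','feeder_cap','press','grip','spare_blue','spare_yellow'):
        print(n,[(d['bbox'],round(d['confidence'],2)) for d in r.spot_in(c,n)])
E
```

```text
pics
0.0 [ 0.12975801 -0.48226976  0.24442639] [[ 9.65671350e-01  2.59766448e-01 -4.85129882e-04]
 [ 2.59766898e-01 -9.65669358e-01  1.96205397e-03]
 [ 4.12007296e-05 -2.02071999e-03 -9.99997957e-01]] [-0.02634603 -0.29010586  0.18746798] 0.08553251894347233
scene 524.4656339058091 524.4656339058091 324.6325594980367 239.69221174050907 [-0.02319686  0.          0.          0.          0.        ] [[ 0.6976726   0.71627689 -0.014155  ]
 [ 0.56792612 -0.56500302 -0.59852444]
 [-0.43670684  0.40953511 -0.80097948]] [-0.39296439 -0.29133176  1.63743406]
feeder [([271.8, 332.8, 18.0, 23.3], 0.88), ([352.7, 359.6, 22.0, 26.9], 0.85), ([285.4, 294.5, 20.2, 29.8], 0.73), ([221.9, 325.2, 23.4, 27.5], 0.61)]
feeder_cap []
press [([363.4, 226.5, 133.8, 105.6], 0.73), ([269.6, 333.0, 22.1, 29.8], 0.48)]
grip [([347.0, 197.5, 105.3, 48.8], 0.69)]
spare_blue [([243.2, 301.0, 26.3, 22.3], 0.71)]
spare_yellow [([213.6, 279.9, 19.8, 20.6], 0.82)]
top 495.7932815087355 495.7932815087355 321.3179616159469 240.3047937673396 [-0.11132184  0.          0.          0.          0.        ] [[ 0.0042349  -0.99977942  0.02057121]
 [-0.99670773 -0.00588573 -0.08086441]
 [ 0.08096765 -0.02016103 -0.99651281]] [-0.05528978  0.58362242  1.46314187]
feeder [([361.2, 236.3, 7.7, 16.7], 0.76), ([363.3, 161.2, 5.8, 20.0], 0.72), ([413.4, 248.3, 14.8, 23.4], 0.58), ([390.1, 222.0, 14.1, 20.4], 0.57)]
feeder_cap [([394.5, 186.9, 63.7, 8.4], 0.61)]
press [([253.8, 246.6, 115.1, 75.6], 0.92)]
grip [([253.7, 262.2, 97.9, 46.7], 0.72), ([408.9, 188.9, 31.5, 9.2], 0.46)]
spare_blue [([467.9, 260.5, 26.1, 22.3], 0.59), ([389.2, 255.1, 8.1, 8.6], 0.52)]
spare_yellow [([254.0, 262.4, 100.7, 45.7], 0.74), ([395.0, 289.9, 11.0, 14.1], 0.7)]
```

View pics/scene0.png

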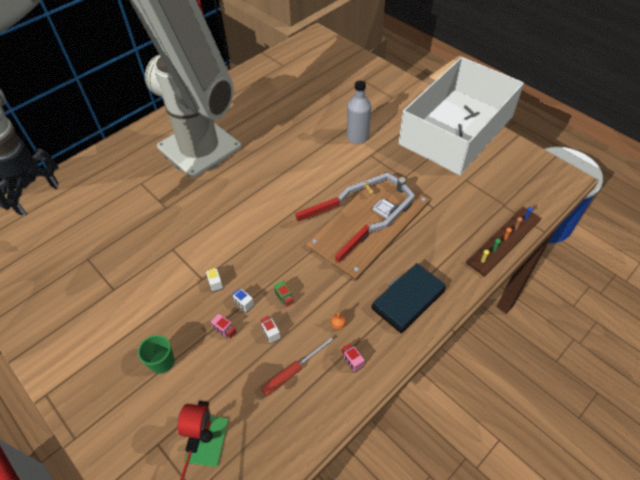

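View pics/top0.png

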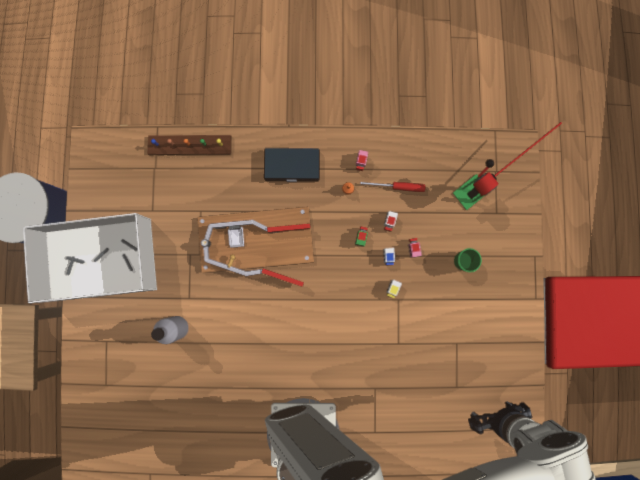

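The scene picture shows the white feeder with a red mark at (270,329), which is top (391,220). Look-alikes are green (285,292), pink (223,325) and pink (353,358). The spares are blue (243,300) and yellow (214,280). The press is at (365,225), with its hinge end towards world +y.

Next I'll check close crops.

```bash
python3 - <<'E'
import cv2,numpy as np
s=cv2.imread('pics/scene0.png');t=cv2.imread('pics/top0.png')
R=lambda i,x,y,w,h,k:cv2.resize(i[y:y+h,x:x+w],None,fx=k,fy=k,interpolation=cv2.INTER_CUBIC)
a=R(t,190,195,133,90,6)  # 798x540
cv2.imwrite('pics/press_top.png',a)
b=np.hstack([R(s,245,305,50,50,8),R(t,366,195,50,50,8)])
cv2.imwrite('pics/feed.png',b)
E
```

```text
(no output)
```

View pics/press_top.png

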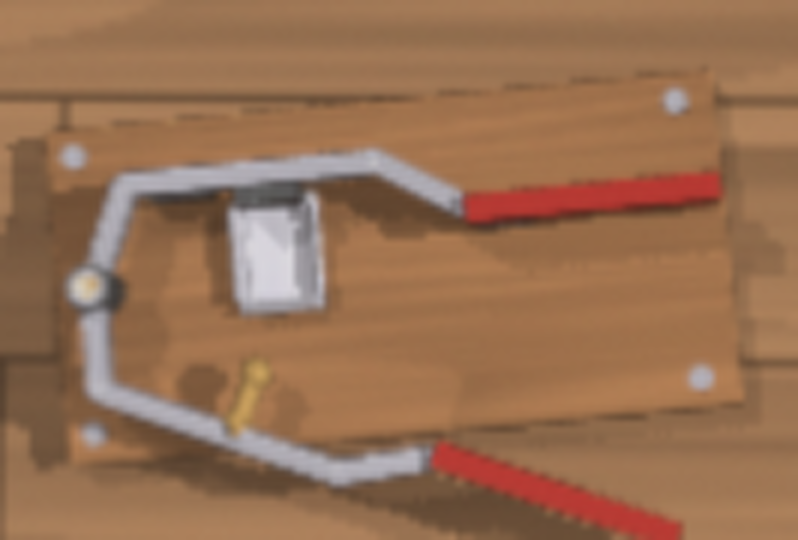

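View pics/feed.png

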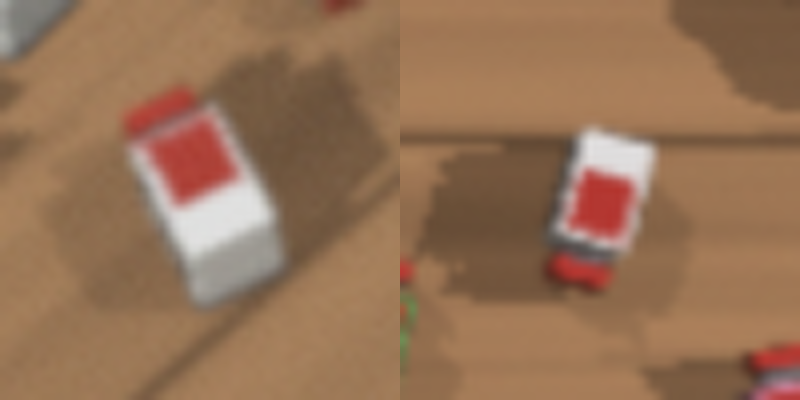

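The feed crop confirms the choice: a white body with a red mark and a red cap that stands off. In the top view the cap points image-down, towards world -x. The press nest is at about top (235,238), with the moving handle on the world -x side. I'll fit the poses from the corners in both views.

```bash
cat > h.py <<'E'
import numpy as np,cv2
from scipy.optimize import least_squares
from cell import r
def proj(f,X):
    X=np.asarray(X,float).reshape(-1,3)
    K=np.array([[f['fx'],0,f['cx']],[0,f['fy'],f['cy']],[0,0,1]])
    return cv2.projectPoints(X,cv2.Rodrigues(np.array(f['R']))[0],np.array(f['t']),K,np.array(f['distortion']))[0][:,0]
def place(p,P):
    x,y,a=p;c,s=np.cos(a),np.sin(a);P=np.asarray(P,float)
    return np.c_[x+c*P[:,0]-s*P[:,1],y+s*P[:,0]+c*P[:,1],P[:,2]]
def uncrop(p,x0,y0,k):return (np.asarray(p,float)+.5)/k-.5+[x0,y0]
def fit(obs,p0):
    # obs: list of (frame, model pts, pixels)
    fun=lambda p:np.concatenate([(proj(f,place(p,P))-q).ravel() for f,P,q in obs])
    o=least_squares(fun,p0,loss='soft_l1');return o.x,fun(o.x).reshape(-1,2)
E
python3 - <<'E'
from h import *
S=r.grab_frame('scene');T=r.grab_frame('top')
B=[[.17,-.085,.018],[-.17,-.085,.018],[-.17,.085,.018],[.17,.085,.018]]
q=uncrop([(50,133),(715,70),(742,402),(78,462)],190,195,6)
p,e=fit([(T,B,q)],[.5,.1,1.57]);print('press',p,e.round(2).tolist())
print('hinge,nest px (crop)',((proj(T,place(p,[[.145,0,.06],[.055,-.0115,.022]]))-[190,195]+.5)*6-.5).round())
print('scene corners',proj(S,place(p,B)).round(1).tolist())
# feeder top face corners: cap end at +y
w=.014;F=[[-w,-.021,.038],[w,-.021,.038],[w,.021,.038],[-w,.021,.038]]
qt=uncrop([(255,148),(185,128),(150,235),(231,250)],366,195,8)
qs=uncrop([(272,220),(190,255),(128,148),(207,105)],245,305,8)
for o,n in (([(T,F,qt)],'top'),([(S,F,qs)],'scene'),([(T,F,qt),(S,F,qs)],'both')):
    best=min((fit(o,[.45,-.2,a]) for a in(0,1.57,3.14,-1.57)),key=lambda v:np.abs(v[1]).sum())
    print('feeder',n,best[0],best[1].round(2).tolist())
cv2.imwrite('pics/press_scene.png',cv2.resize(S['image'][165:290,290:440],None,fx=5,fy=4.8,interpolation=cv2.INTER_CUBIC) if 0 else cv2.resize(S['image'][170:290,290:440],None,fx=5,fy=5,interpolation=cv2.INTER_CUBIC))
E
```

```text
press [0.58744509 0.14577754 1.66917967] [[-0.45, -0.5], [0.37, -0.34], [1.08, 0.21], [-0.94, 0.62]]
hinge,nest px (crop) [[ 91. 286.]
 [283. 253.]]
scene corners [[430.0, 199.5], [355.1, 278.6], [304.4, 243.8], [381.1, 171.7]]
feeder top [ 0.65008629 -0.2615123   1.30860306] [[0.02, -0.17], [-0.18, -0.15], [0.69, -0.12], [-0.45, 0.48]]
feeder scene [ 0.64964332 -0.26241219  0.24732838] [[-19.39, -0.65], [0.78, 0.7], [18.91, 0.04], [-0.79, -0.11]]
feeder both [ 0.65005268 -0.2612878  -5.01557118] [[0.17, 0.1], [0.07, -0.23], [0.39, -0.38], [-0.85, 0.59], [-10.69, 4.82], [10.72, -4.61], [11.22, -5.62], [-9.65, 4.63]]
```

View pics/press_scene.png

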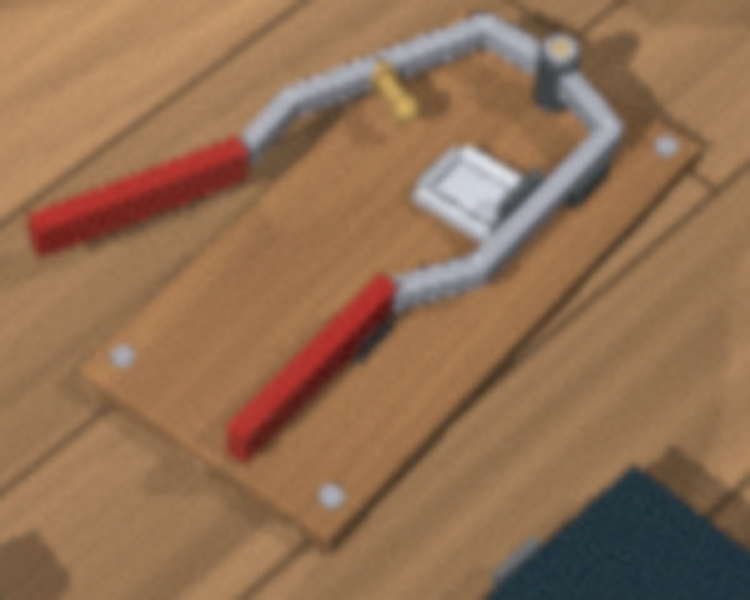

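```bash
python3 - <<'E'
from h import *
S=r.grab_frame('scene');T=r.grab_frame('top')
B=[[.17,-.085,.018],[-.17,-.085,.018],[-.17,.085,.018],[.17,.085,.018]]
q=uncrop([(50,133),(715,70),(742,402),(78,462)],190,195,6)
qn=uncrop([(92,287)],190,195,6)
N=[[.145,0,.062]]
qs=uncrop([(705,145),(330,548),(80,370)],290,170,5)
p,e=fit([(T,B,q),(T,N,qn),(S,B[:3],qs)],[.587,.146,1.67]);print('press',p,e.round(2).tolist())
pp=p
# nest rib outer etc: floor centre projections
print('nest crop',((proj(T,place(p,[[.055,-.0115,.03]]))-[190,195]+.5)*6-.5).round(),((proj(S,place(p,[[.055,-.0115,.03]]))-[290,170]+.5)*5-.5).round())
w=.014;F=[[-w,-.021,.038],[w,-.021,.038],[w,.021,.038],[-w,.021,.038]]
qt=uncrop([(255,148),(185,128),(150,235),(231,250)],366,195,8)
qs=uncrop([(190,255),(272,220),(207,105),(128,148)],245,305,8)
for o,n in (([(T,F,qt)],'top'),([(S,F,qs)],'scene'),([(T,F,qt),(S,F,qs)],'both')):
    p,e=fit(o,[.65,-.26,1.3]);print('feeder',n,p,e.round(2).tolist())
for nm,c,uv,z in (('bobber','top',(348,188),.05),('blue','top',(390,256),.038),('tbox','top',(292,165),.036),('green','top',(362,236),.038),('pink','top',(415,247),.038)):
    print(nm,least_squares(lambda x:(proj(T,[x[0],x[1],z])-uv).ravel(),[.6,-.2]).x)
# handle angle: red grip outer end & start in top crop centreline, z=.054
h=place(pp,[[.145,0,0]])[0]
for uv in [(436,457),(676,532)]:
    u=uncrop([uv],190,195,6)
    X=least_squares(lambda x:(proj(T,[x[0],x[1],.054])-u).ravel(),[.5,.1]).x
    c,s=np.cos(pp[2]),np.sin(pp[2]);d=X-h[:2];print('grip rel press',c*d[0]+s*d[1],-s*d[0]+c*d[1])
E
```

```text
press [0.58786185 0.14638339 1.67177473] [[-0.7, -0.49], [0.09, -0.61], [0.94, -0.08], [-1.06, 0.62], [-0.51, -0.22], [-0.41, 0.79], [-0.0, -0.65], [-0.9, 0.32]]
nest crop [[280. 251.]] [[478. 193.]]
feeder top [ 0.65008629 -0.2615123   1.30860306] [[0.02, -0.17], [-0.18, -0.15], [0.69, -0.12], [-0.45, 0.48]]
feeder scene [ 0.64980639 -0.26231338  1.3174699 ] [[-0.31, 0.71], [0.35, -0.46], [0.42, -0.08], [-0.47, -0.1]]
feeder both [ 0.64992241 -0.26202024  1.3144298 ] [[0.16, -0.15], [-0.06, -0.07], [0.89, -0.03], [-0.24, 0.52], [-0.21, 0.66], [0.46, -0.48], [0.58, -0.13], [-0.32, -0.18]]
bobber [ 0.73871366 -0.13070722]
blue [ 0.53706426 -0.25693665]
tbox [0.81047254 0.0373897 ]
green [ 0.59636752 -0.17331174]
pink [ 0.5643295  -0.33253215]
grip rel press -0.16087518856799599 0.09881699346890413
grip rel press -0.2738733335399746 0.14625163242092915
```

arm_command:
  motion:
    - [0,0,0,-0.125,0.4]
    - [0,0,0,-0.125,0.4]
    - [0,0,0,-0.125,0.4]
    - [0,0,0,-0.125,0.4]
    - [0,0,0,-0.125,0.4]
    - [0,0,0,-0.125,0.4]
    - [0,0,0,-0.125,0.4]
    - [0,0,0,-0.125,0.4]
    - [0,0,0,-0.125,0.4]
    - [0,0,0,-0.125,0.4]
    - [0,0,0,-0.125,0.4]
    - [0,0,0,-0.125,0.4]
    - [0,0,0,-0.125,0.4]
    - [0,0,0,-0.125,0.4]
    - [0,0,0,-0.125,0.4]
    - [0,0,0,-0.125,0.4]
    - [0,0,0,-0.125,0.4]
    - [0,0,0,-0.125,0.4]
    - [0,0,0,-0.125,0.4]
    - [0,0,0,-0.122,0.4]
  newtons: 40

```text
time_s: 2.57
tool_pos: [0.1299, -0.4828, 0.2453]
eef_rot: [[-0.93, 0.367, 0.0], [0.367, 0.93, -0.0], [-0.0, -0.0, -1.0]]
wrist_force: [0.5, 0.1, -0.2]
finger_gap: 0.0597
```

```bash
cat >> h.py <<'E'
def rel(target,n=1,yaw=None):
    s=r.read_state();R=np.array(s['eef_rot']);d=R.T@(np.array(target)-s['tool_pos'])
    y=np.arctan2(R[1,1],R[0,1]);print('t',round(s['time_s'],2),'pos',np.round(s['tool_pos'],4),'yaw',round(y,4),'gap',round(s['finger_gap'],4),'F',np.round(s['wrist_force'],2))
    print('tool shift',d.round(4),'per row',(d/n).round(4), 'turn',None if yaw is None else round(-(yaw-y),4),'zaxis',R[:,2].round(3))
E
python3 -c "
from h import *
rel([.650,-.262,.12],16,1.314);print(r.finger_overhang)"
```

```text
t 2.57 pos [ 0.1299 -0.4828  0.2453] yaw 1.1952 gap 0.0597 F [ 0.54  0.07 -0.16]
tool shift [-0.4028  0.3962  0.1253] per row [-0.0252  0.0248  0.0078] turn -0.1188 zaxis [ 0. -0. -1.]
0.014
```

arm_command:
  motion:
    - [0,0,0,-0.119,0.4]
    - [-0.0248,0.0192,0.0069,0,0.4]
    - [-0.0248,0.0192,0.0069,0,0.4]
    - [-0.0248,0.0192,0.0069,0,0.4]
    - [-0.0248,0.0192,0.0069,0,0.4]
    - [-0.0248,0.0192,0.0069,0,0.4]
    - [-0.0248,0.0192,0.0069,0,0.4]
    - [-0.0248,0.0192,0.0069,0,0.4]
    - [-0.0248,0.0192,0.0069,0,0.4]
    - [-0.0248,0.0192,0.0069,0,0.4]
    - [-0.0248,0.0192,0.0069,0,0.4]
    - [-0.0248,0.0192,0.0069,0,0.4]
    - [-0.0248,0.0192,0.0069,0,0.4]
    - [-0.0248,0.0192,0.0069,0,0.4]
    - [-0.0248,0.0192,0.0069,0,0.4]
    - [-0.0248,0.0192,0.0069,0,0.4]
    - [-0.0248,0.0192,0.0069,0,0.4]
    - [-0.0248,0.0192,0.0069,0,0.4]
    - [-0.0248,0.0192,0.0069,0,0.4]
    - [0,0,0,0,0.4]

```text
time_s: 4.23
tool_pos: [0.6547, -0.2611, 0.1175]
eef_rot: [[-0.967, 0.254, -0.001], [0.254, 0.967, 0.002], [0.001, 0.002, -1.0]]
wrist_force: [-1.7, -0.4, -1.3]
finger_gap: 0.0595
```

```bash
python3 -c "
from h import *
rel([.650,-.262,.027],8,1.314)"
```

```text
t 4.23 pos [ 0.6547 -0.2611  0.1175] yaw 1.3135 gap 0.0595 F [-1.72 -0.44 -1.27]
tool shift [ 0.0042 -0.0023  0.0905] per row [ 0.0005 -0.0003  0.0113] turn -0.0005 zaxis [-0.001  0.002 -1.   ]
```

arm_command:
  motion:
    - [0,0,0.01,0,0.4]
    - [0,0,0.01,0,0.4]
    - [0,0,0.01,0,0.4]
    - [0,0,0.01,0,0.4]
    - [0,0,0,0,0.4]
    - [0,0,0,0,0.4]

```text
time_s: 4.73
tool_pos: [0.6493, -0.2655, 0.0801]
eef_rot: [[-0.965, 0.261, -0.002], [0.261, 0.965, 0.001], [0.002, 0.0, -1.0]]
wrist_force: [0.2, 0.1, 1.3]
finger_gap: 0.0597
```

```bash
python3 -c "
from h import *
rel([.650,-.262,.027],8,1.314)"
```

```text
t 4.73 pos [ 0.6493 -0.2655  0.0801] yaw 1.3067 gap 0.0597 F [0.24 0.1  1.35]
tool shift [0.0001 0.0035 0.0531] per row [0.     0.0004 0.0066] turn -0.0073 zaxis [-0.002  0.001 -1.   ]
```

arm_command:
  motion:
    - [0,0.003,0.007,-0.006,0.4]
    - [0,0,0.007,0,0.4]
    - [0,0,0.007,0,0.4]
    - [0,0,0.007,0,0.4]
    - [0,0,0.007,0,0.4]
    - [0,0,0.007,0,0.4]
    - [0,0,0.006,0,0.4]
    - [0,0,0.005,0,0.4]
    - [0,0,0,0,0.4]
    - [0,0,0,0,0.4]
    - [0,0,0,0,0.4]

```text
time_s: 5.65
tool_pos: [0.6518, -0.2623, 0.0284]
eef_rot: [[-0.967, 0.254, 0.001], [0.254, 0.967, -0.0], [-0.001, -0.0, -1.0]]
wrist_force: [0.2, -0.0, 0.5]
finger_gap: 0.0594
```

```bash
python3 -c "
from h import *
rel([.650,-.262,.027],8,1.314)
S=r.grab_frame('scene')['image'];T=r.grab_frame('top')['image']
R=lambda i,x,y:cv2.resize(i[y:y+60,x:x+60],(400,400),interpolation=cv2.INTER_CUBIC)
cv2.imwrite('pics/pre.png',np.hstack([R(S,240,295),R(T,362,190)]))"
```

```text
t 5.65 pos [ 0.6518 -0.2623  0.0284] yaw 1.314 gap 0.0594 F [ 0.18 -0.02  0.51]
tool shift [ 0.0018 -0.0002  0.0014] per row [ 0.0002 -0.      0.0002] turn 0.0 zaxis [ 0.001 -0.    -1.   ]
```

View pics/pre.png

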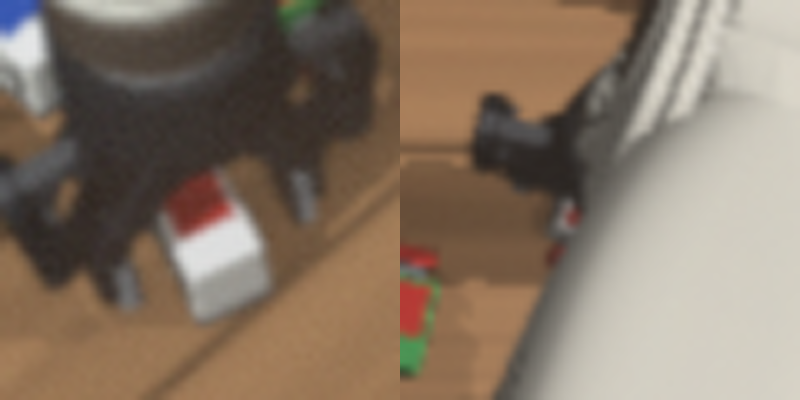

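The fingers straddle the white body, scene crop (110,290) and (305,200), and the cap is clear. I'll close.

arm_command:
  motion:
    - [0,0,0,0,-1]
    - [0,0,0,0,-1]
    - [0,0,0,0,-1]
    - [0,0,0,0,-1]
    - [0,0,0,0,-1]
    - [0,0,0,0,-1]
    - [0,0,-0.01,0,-1]
    - [0,0,-0.01,0,-1]
    - [0,0,-0.015,0,-1]
    - [0,0,-0.02,0,-1]
    - [0,0,-0.025,0,-1]
    - [0,0,-0.025,0,-1]
    - [0,0,0,0,-1]
    - [0,0,0,0,-1]
  newtons: 35

```text
time_s: 6.92
tool_pos: [0.653, -0.2628, 0.1365]
eef_rot: [[-0.967, 0.254, 0.005], [0.254, 0.967, -0.002], [-0.006, -0.001, -1.0]]
wrist_force: [0.5, 0.5, -1.8]
finger_gap: 0.0273
```

```bash
python3 -c "
from h import *
n=place([.5879,.1464,1.672],[[.055,-.0115,.022]])[0];print(n)
rel([n[0],n[1],.13],16,1.672)"
```

```text
[0.59378445 0.20228044 0.022     ]
t 6.92 pos [ 0.653  -0.2628  0.1365] yaw 1.314 gap 0.0273 F [ 0.46  0.53 -1.82]
tool shift [0.1755 0.4347 0.0051] per row [0.011  0.0272 0.0003] turn -0.358 zaxis [ 0.005 -0.002 -1.   ]
```

arm_command:
  motion:
    - [0,0,0,-0.12,-1]
    - [0,0,0,-0.12,-1]
    - [0,0,0,-0.118,-1]
    - [0.0006,0.0293,0,0,-1]
    - [0.0006,0.0293,0,0,-1]
    - [0.0006,0.0293,0,0,-1]
    - [0.0006,0.0293,0,0,-1]
    - [0.0006,0.0293,0,0,-1]
    - [0.0006,0.0293,0,0,-1]
    - [0.0006,0.0293,0,0,-1]
    - [0.0006,0.0293,0,0,-1]
    - [0.0006,0.0293,0,0,-1]
    - [0.0006,0.0293,0,0,-1]
    - [0.0006,0.0293,0,0,-1]
    - [0.0006,0.0293,0,0,-1]
    - [0.0006,0.0293,0,0,-1]
    - [0.0006,0.0293,0,0,-1]
    - [0.0006,0.0293,0,0,-1]
    - [0.0006,0.0293,0,0,-1]

```text
time_s: 8.5
tool_pos: [0.5932, 0.2043, 0.1316]
eef_rot: [[-0.995, -0.101, -0.003], [-0.101, 0.995, -0.001], [0.003, -0.001, -1.0]]
wrist_force: [0.1, 0.8, -1.1]
finger_gap: 0.0275
```

arm_command:
  motion:
    - [0,0,0.01,0,-1]
    - [0,0,0.01,0,-1]
    - [0,0,0.01,0,-1]
    - [0,0,0.01,0,-1]
    - [0,0,0,0,-1]
    - [0,0,0,0,-1]
    - [0,0,0,0,-1]
    - [0,0,0,0,-1]

```text
time_s: 9.17
tool_pos: [0.5953, 0.2027, 0.0938]
eef_rot: [[-0.995, -0.1, 0.001], [-0.1, 0.995, 0.0], [-0.001, 0.0, -1.0]]
wrist_force: [-0.3, 0.6, -0.9]
finger_gap: 0.0274
```

```bash
python3 -c "
from h import *
rel([.5956,.2023,.051],1,1.672)
S=r.grab_frame('scene')
i=S['image']
p=(.5879,.1464,1.672)
cv2.imwrite('pics/over.png',cv2.resize(i[170:230,350:430],(800,600),interpolation=cv2.INTER_CUBIC))
s=r.read_state();b=s['tool_pos'][2]-.0284
Rz=np.array(s['eef_rot']);c=np.array(s['tool_pos'])+Rz[:,0]*.0018
w=.014;F=np.array([[-w,-.021,.038+b],[w,-.021,.038+b],[w,.021,.038+b],[-w,.021,.038+b],[-w,-.021,b],[w,-.021,b]])
y=np.arctan2(Rz[1,1],Rz[0,1])
print(((proj(S,place((c[0],c[1],y),F))-[350,170]+.5)*10-.5).round())
N=[[.055+sx*.016,-.0115+sy*.023,.030] for sx,sy in((-1,-1),(1,-1),(1,1),(-1,1))]
print(((proj(S,place(p,N))-[350,170]+.5)*10-.5).round())
"
```

```text
t 9.17 pos [0.5953 0.2027 0.0938] yaw 1.6708 gap 0.0274 F [-0.26  0.58 -0.89]
tool shift [-0.0002 -0.0005  0.0428] per row [-0.0002 -0.0005  0.0428] turn -0.0012 zaxis [ 0.001  0.    -1.   ]
[[412. 273.]
 [474. 211.]
 [345. 137.]
 [282. 197.]
 [400. 368.]
 [461. 306.]]
[[390. 462.]
 [458. 392.]
 [322. 312.]
 [253. 380.]]
```

View pics/over.png

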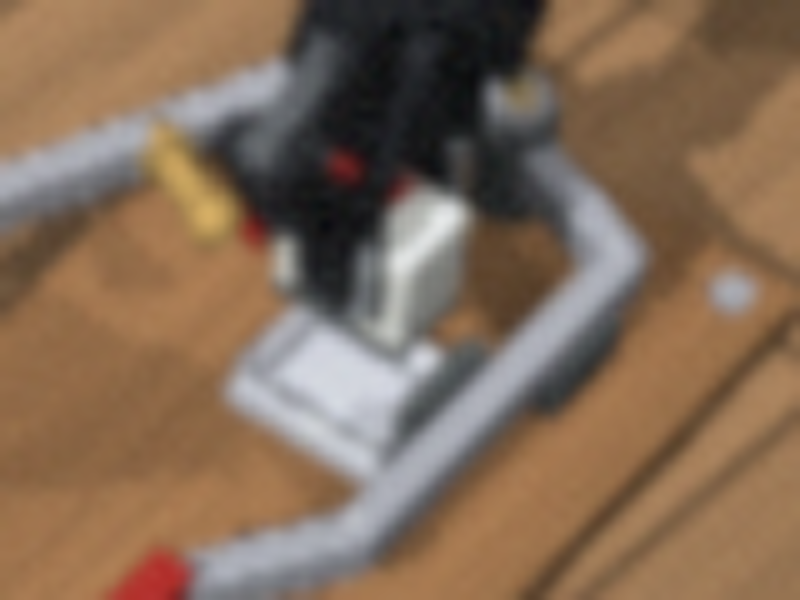

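The feeder hangs level over the nest: its top corner is at (472,210) against a prediction of (474,211). The nest's outer corners also agree with the fit to about 1 mm. I'll lower it.

arm_command:
  motion:
    - [0,0,0.008,0,-1]
    - [0,0,0.008,0,-1]
    - [0,0,0.006,0,-1]
    - [0,0,0.006,0,-1]
    - [0,0,0.004,0,-1]
    - [0,0,0.003,0,-1]
    - [0,0,0.002,0,-1]
    - [0,0,0,0,-1]
    - [0,0,0,0,-1]

```text
time_s: 9.97
tool_pos: [0.5947, 0.2033, 0.0562]
eef_rot: [[-0.995, -0.101, 0.0], [-0.101, 0.995, 0.0], [-0.0, 0.0, -1.0]]
wrist_force: [-0.2, 0.5, -0.9]
finger_gap: 0.0273
```

arm_command:
  motion:
    - [0,0,0.002,0,-1]
    - [0,0,0.002,0,-1]
    - [0,0,0,0,-1]
    - [0,0,0,0,-1]

```text
time_s: 10.3
tool_pos: [0.5948, 0.2034, 0.0523]
eef_rot: [[-0.995, -0.101, 0.0], [-0.101, 0.995, 0.0], [-0.0, 0.0, -1.0]]
wrist_force: [0.2, 0.7, -0.5]
finger_gap: 0.0271
```

arm_command:
  motion:
    - [0,0,0.001,0,-1]
    - [0,0,0.001,0,-1]
    - [0,0,0.001,0,-1]
    - [0,0,0,0,-1]
    - [0,0,0,0,-1]

```text
time_s: 10.72
tool_pos: [0.5951, 0.2037, 0.0511]
eef_rot: [[-0.995, -0.101, 0.002], [-0.101, 0.995, 0.001], [-0.002, 0.001, -1.0]]
wrist_force: [-0.9, -0.7, 7.8]
finger_gap: 0.0276
```

arm_command:
  motion:
    - [0,0,0,0,-0.2]
    - [0,0,0,0,0]
    - [0,0,0,0,0.2]
    - [0,0,0,0,0.2]
    - [0,0,0,0,0.2]
    - [0,0,0,0,0.2]
    - [0,0,-0.005,0,0.2]
    - [0,0,-0.01,0,0.2]
    - [0,0,-0.02,0,0.2]
    - [0,0,-0.03,0,0.2]
    - [0,0,-0.03,0,0.2]
    - [0,0,-0.03,0,0.2]
    - [0,0,0,0,0.2]

```text
time_s: 11.8
tool_pos: [0.5984, 0.2046, 0.183]
eef_rot: [[-0.995, -0.101, 0.013], [-0.101, 0.995, 0.005], [-0.014, 0.003, -1.0]]
wrist_force: [0.0, 0.4, -0.2]
finger_gap: 0.0516
```

```bash
python3 -c "
from h import *
rel([.4,.15,.17])
S=r.grab_frame('scene');T=r.grab_frame('top')
a=cv2.resize(S['image'][175:225,350:400],(400,400),interpolation=cv2.INTER_CUBIC)
b=cv2.resize(T['image'][210:270,210:270],(400,400),interpolation=cv2.INTER_CUBIC)
cv2.imwrite('pics/nest.png',np.hstack([a,b]))
p=(.5879,.1464,1.672)
w=.014;F=np.array([[.055+sx,-.0115+sy,z] for z in(.06,.022) for sx,sy in((-w,-.021),(w,-.021),(w,.021),(-w,.021))])
F=np.vstack([F,[[.055,.0235,.041]]])
print(((proj(S,place(p,F))-[350,175]+.5)*8-.5).round().tolist())
"
```

```text
t 11.8 pos [0.5984 0.2046 0.183 ] yaw 1.672 gap 0.0516 F [ 0.    0.39 -0.16]
tool shift [ 0.2031 -0.0343  0.0102] per row [ 0.2031 -0.0343  0.0102] turn None zaxis [ 0.013  0.005 -1.   ]
[[318.0, 266.0], [367.0, 217.0], [265.0, 158.0], [216.0, 206.0], [308.0, 338.0], [356.0, 290.0], [257.0, 231.0], [209.0, 279.0], [204.0, 199.0]]
```

View pics/nest.png

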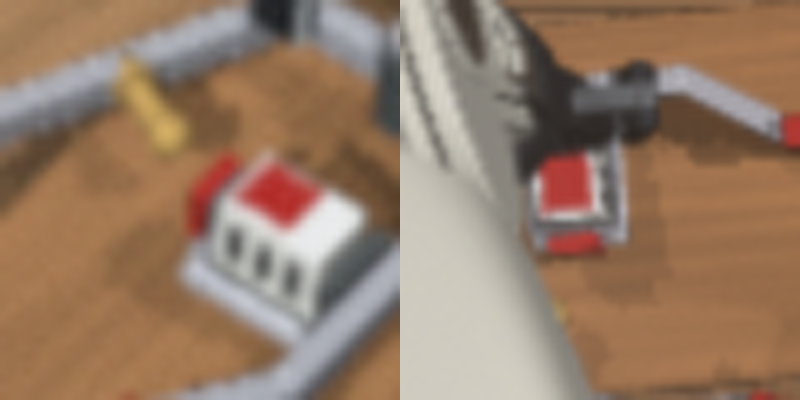

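The feeder is seated flat in the nest with its cap standing off towards the brass nose. Predicted top corners (318,266), (265,158) and (216,206) agree with the picture. Next is the handle: θ≈0.424 from the grip ends, so I'll go behind the grip with closed fingers.

```bash
cat >> h.py <<'E'
PR=(.5879,.1464,1.672);H=place(PR,[[.145,0,0]])[0]
def hp(th,off,z,L=.26): return place((H[0],H[1],PR[2]-th),[[-L,.022+off,z]])[0]
def axes(yaw,d): # tool shift for tool-y yaw, tool down
    return np.array([-np.sin(yaw)*d[0]+np.cos(yaw)*d[1],np.cos(yaw)*d[0]+np.sin(yaw)*d[1],-d[2]])
E
python3 -c "
from h import *
s=r.read_state();g=hp(.424,.040,.14);yaw=1.672-.424
T=r.grab_frame('top')
print(g,yaw,axes(yaw,g-np.array(s['tool_pos'])))
print('cup etc; grip px at centre',proj(T,[hp(.424,0,.054),hp(.424,0,.054,.19),hp(.424,0,.054,.31)]).round(1).tolist(), uncrop([(436,457),(676,532)],190,195,6))
"
```

```text
[0.43197555 0.06375416 0.14      ] 1.248 [ 0.11116405 -0.18478676  0.03732401]
cup etc; grip px at centre [[286.0, 278.2], [263.3, 270.4], [302.2, 283.7]] [[262.25 270.75]
 [302.25 283.25]]
```

arm_command:
  motion:
    - [0,0,0,0.106,-1]
    - [0,0,0,0.106,-1]
    - [0,0,0,0.106,-1]
    - [0,0,0,0.106,-1]
    - [0.012,-0.0205,0,0,-1]
    - [0.012,-0.0205,0,0,-1]
    - [0.012,-0.0205,0,0,-1]
    - [0.012,-0.0205,0,0,-1]
    - [0.012,-0.0205,0,0,-1]
    - [0.012,-0.0205,0,0,-1]
    - [0.013,-0.0205,0,0,-1]
    - [0.013,-0.0205,0,0,-1]
    - [0.013,-0.0205,0,0,-1]
    - [0,0,0.02,0,-1]
    - [0,0,0.02,0,-1]
    - [0,0,0,0,-1]
    - [0,0,0,0,-1]
    - [0,0,0,0,-1]

```text
time_s: 13.45
tool_pos: [0.4308, 0.0636, 0.1342]
eef_rot: [[-0.948, 0.317, -0.001], [0.317, 0.948, -0.0], [0.001, -0.0, -1.0]]
wrist_force: [-0.4, 0.2, 0.4]
finger_gap: 0.0001
```

```bash
python3 -c "
from h import *
rel(hp(.424,.040,.048),1,1.248)"
```

```text
t 13.45 pos [0.4308 0.0636 0.1342] yaw 1.2482 gap 0.0001 F [-0.44  0.19  0.38]
tool shift [-0.0012  0.0006  0.0862] per row [-0.0012  0.0006  0.0862] turn 0.0002 zaxis [-0.001 -0.    -1.   ]
```

arm_command:
  motion:
    - [0,0,0.014,0,-1]
    - [0,0,0.014,0,-1]
    - [0,0,0.014,0,-1]
    - [0,0,0.014,0,-1]
    - [0,0,0.014,0,-1]
    - [0,0,0.01,0,-1]
    - [0,0,0.006,0,-1]
    - [0,0,0,0,-1]
    - [0,0,0,0,-1]
    - [-0.004,0,0,0,-1]
    - [-0.004,0,0,0,-1]
    - [-0.004,0,0,0,-1]
    - [-0.004,0,0,0,-1]
    - [0,0,0,0,-1]
    - [0,0,0,0,-1]

```text
time_s: 14.7
tool_pos: [0.4464, 0.0583, 0.0483]
eef_rot: [[-0.948, 0.318, 0.0], [0.318, 0.948, 0.0], [-0.0, 0.0, -1.0]]
wrist_force: [0.4, -0.6, 0.8]
finger_gap: 0.0001
```

```bash
python3 -c "
from h import *
rel(hp(.424,.018,.048),1,1.248)
S=r.grab_frame('scene')['image']
cv2.imwrite('pics/push.png',cv2.resize(S[160:280,270:420],(750,600),interpolation=cv2.INTER_CUBIC))"
```

```text
t 14.7 pos [0.4464 0.0583 0.0483] yaw 1.2476 gap 0.0001 F [ 0.44 -0.56  0.82]
tool shift [-0.0066  0.0006  0.0003] per row [-0.0066  0.0006  0.0003] turn -0.0004 zaxis [ 0.  0. -1.]
```

View pics/push.png

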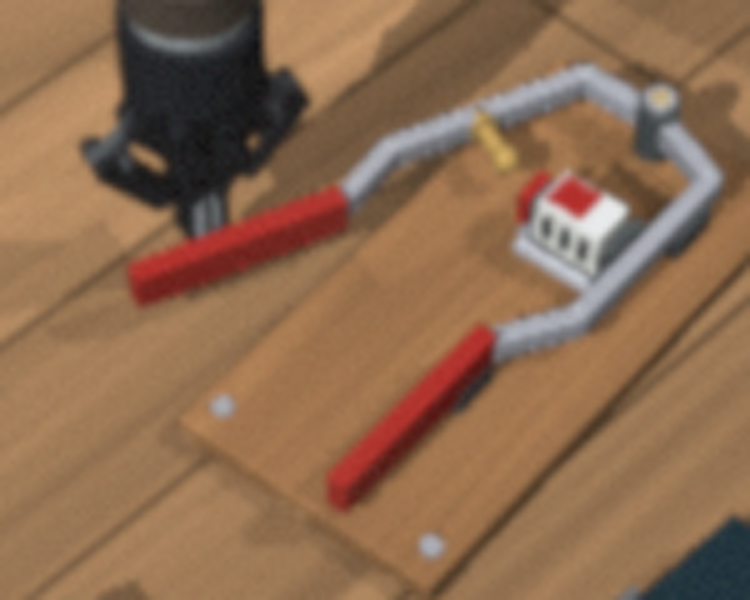

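The closed fingers stand behind the red grip at (210,215), and the nose is at (495,140), short of the cap. Closing begins at a gentle rate.

arm_command:
  motion:
    - [-0.0035,0,0,0,-1]
    - [-0.0035,0,0,0,-1]
    - [-0.0026,-0.0004,0,-0.01,-1]
    - [-0.0026,-0.0004,0,-0.01,-1]
    - [-0.0026,-0.0004,0,-0.01,-1]
    - [-0.0026,-0.0004,0,-0.01,-1]
    - [-0.0026,-0.0004,0,-0.01,-1]
    - [-0.0026,-0.0004,0,-0.01,-1]
    - [-0.0026,-0.0004,0,-0.01,-1]
    - [-0.0026,-0.0004,0,-0.01,-1]
    - [0,0,0,0,-1]
    - [0,0,0,0,-1]

```text
time_s: 15.75
tool_pos: [0.472, 0.0471, 0.0482]
eef_rot: [[-0.971, 0.241, 0.0], [0.241, 0.971, -0.0], [-0.0, -0.0, -1.0]]
wrist_force: [-0.5, 0.1, -0.1]
finger_gap: 0.0001
```

arm_command:
  motion:
    - [-0.0013,-0.0002,0,-0.005,-1]
    - [-0.0013,-0.0002,0,-0.005,-1]
    - [-0.0013,-0.0002,0,-0.005,-1]
    - [-0.0013,-0.0002,0,-0.005,-1]
    - [0,0,0,0,-1]

```text
time_s: 16.17
tool_pos: [0.4768, 0.0451, 0.0481]
eef_rot: [[-0.975, 0.221, 0.0], [0.221, 0.975, -0.0], [-0.0, -0.0, -1.0]]
wrist_force: [0.2, -0.1, 1.1]
finger_gap: 0.0002
```

```bash
cat >> h.py <<'E'
def th():
    s=r.read_state();P=np.array(s['tool_pos']);R=np.array(s['eef_rot']);yaw=np.arctan2(R[1,1],R[0,1])
    d=P[:2]-H[:2];a=PR[2];q=np.array([np.cos(a)*d[0]+np.sin(a)*d[1],-np.sin(a)*d[0]+np.cos(a)*d[1]])
    # contact-based handle angle, offset 18 mm behind centre line
    L=np.hypot(*q);t=np.arctan2(q[1],-q[0])-np.arcsin(.040/L)
    print('t %.2f theta %.4f toolangle %.4f'%(s['time_s'],t,PR[2]-yaw),'F tool',(R.T@s['wrist_force']).round(2))
E
python3 -c "
from h import *
th()"
```

```text
t 16.17 theta 0.3232 toolangle 0.3238 F tool [-0.22 -0.08 -1.13]
```

arm_command:
  motion:
    - [-0.0013,-0.0002,0,-0.005,-1]
    - [-0.0013,-0.0002,0,-0.005,-1]
    - [-0.0013,-0.0002,0,-0.005,-1]
    - [0,0,0,0,-1]
    - [0,0,0,0,-1]

```text
time_s: 16.58
tool_pos: [0.4805, 0.0438, 0.0481]
eef_rot: [[-0.978, 0.206, 0.0], [0.206, 0.978, -0.0], [-0.0, 0.0, -1.0]]
wrist_force: [0.2, 0.5, 0.6]
finger_gap: 0.0002
```

arm_command:
  motion:
    - [-0.0013,-0.0002,0,-0.005,-1]
    - [-0.0013,-0.0002,0,-0.005,-1]
    - [-0.0013,-0.0002,0,-0.005,-1]
    - [0,0,0,0,-1]
    - [0,0,0,0,-1]

```text
time_s: 17.0
tool_pos: [0.4841, 0.0424, 0.0481]
eef_rot: [[-0.981, 0.192, 0.0], [0.192, 0.981, -0.0], [-0.0, -0.0, -1.0]]
wrist_force: [-0.2, -0.4, -0.2]
finger_gap: 0.0002
```

```bash
python3 -c "
from h import *
th()"
```

```text
t 17.00 theta 0.2935 toolangle 0.2941 F tool [ 0.09 -0.39  0.17]
```

arm_command:
  motion:
    - [-0.0013,-0.0002,0,-0.005,-1]
    - [-0.0013,-0.0002,0,-0.005,-1]
    - [-0.0013,-0.0002,0,-0.005,-1]
    - [0,0,0,0,-1]
    - [0,0,0,0,-1]

```text
time_s: 17.42
tool_pos: [0.4879, 0.0411, 0.0481]
eef_rot: [[-0.984, 0.177, 0.0], [0.177, 0.984, -0.0], [-0.0, 0.0, -1.0]]
wrist_force: [-0.1, -0.9, 0.8]
finger_gap: -0.0002
```

arm_command:
  motion:
    - [-0.0013,-0.0002,0,-0.005,-1]
    - [-0.0013,-0.0002,0,-0.005,-1]
    - [-0.0013,-0.0002,0,-0.005,-1]
    - [0,0,0,0,-1]
    - [0,0,0,0,-1]

```text
time_s: 17.83
tool_pos: [0.4916, 0.0398, 0.0481]
eef_rot: [[-0.987, 0.162, 0.0], [0.162, 0.987, -0.0], [-0.0, -0.0, -1.0]]
wrist_force: [-0.2, 0.5, -0.0]
finger_gap: 0.0004
```

```bash
python3 -c "
from h import *
th()
S=r.grab_frame('scene')['image']
cv2.imwrite('pics/push2.png',cv2.resize(S[160:280,270:420],(750,600),interpolation=cv2.INTER_CUBIC))"
```

```text
t 17.83 theta 0.2635 toolangle 0.2641 F tool [0.27 0.45 0.01]
```

View pics/push2.png

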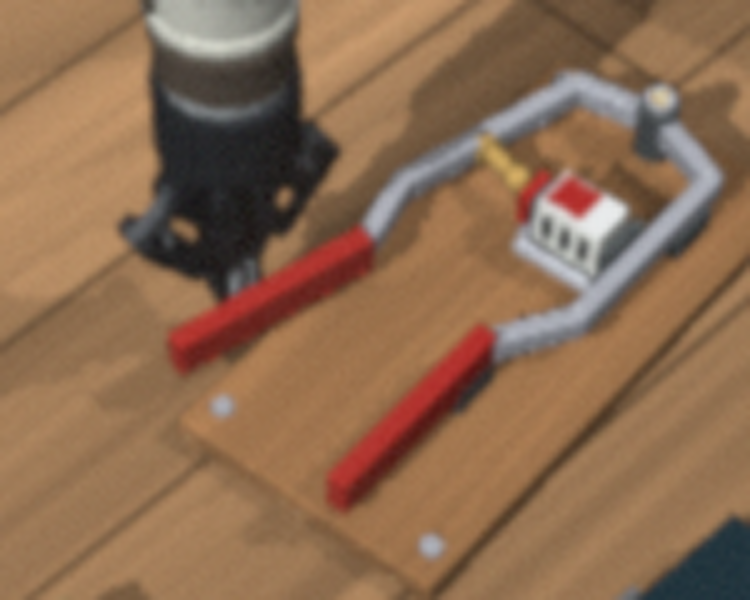

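The handle is following and the nose is about to meet the cap at (525,185). From here I'll use finer steps and watch the force.

arm_command:
  motion:
    - [-0.0013,-0.0002,0,-0.005,-1]
    - [-0.0013,-0.0002,0,-0.005,-1]
    - [0,0,0,0,-1]
    - [0,0,0,0,-1]

```text
time_s: 18.22
tool_pos: [0.4941, 0.039, 0.0481]
eef_rot: [[-0.988, 0.152, 0.0], [0.152, 0.988, -0.0], [-0.0, -0.0, -1.0]]
wrist_force: [0.7, 1.0, 0.1]
finger_gap: -0.0002
```

arm_command:
  motion:
    - [-0.0013,-0.0002,0,-0.005,-1]
    - [-0.0013,-0.0002,0,-0.005,-1]
    - [0,0,0,0,-1]
    - [0,0,0,0,-1]

```text
time_s: 18.55
tool_pos: [0.4966, 0.0382, 0.0481]
eef_rot: [[-0.99, 0.142, 0.0], [0.142, 0.99, -0.0], [-0.0, -0.0, -1.0]]
wrist_force: [-0.6, 0.0, -0.0]
finger_gap: -0.0
```

```bash
python3 -c "
from h import *
th()"
```

```text
t 18.55 theta 0.2438 toolangle 0.2440 F tool [ 0.63 -0.09  0.04]
```

arm_command:
  motion:
    - [-0.0013,-0.0002,0,-0.005,-1]
    - [-0.0013,-0.0002,0,-0.005,-1]
    - [0,0,0,0,-1]
    - [0,0,0,0,-1]

```text
time_s: 18.88
tool_pos: [0.4991, 0.0374, 0.0481]
eef_rot: [[-0.991, 0.132, 0.0], [0.132, 0.991, -0.0], [-0.0, -0.0, -1.0]]
wrist_force: [-0.9, 0.3, -0.3]
finger_gap: 0.0001
```

arm_command:
  motion:
    - [-0.0013,-0.0002,0,-0.005,-1]
    - [-0.0013,-0.0002,0,-0.005,-1]
    - [0,0,0,0,-1]
    - [0,0,0,0,-1]

```text
time_s: 19.22
tool_pos: [0.5016, 0.0367, 0.0481]
eef_rot: [[-0.992, 0.123, 0.0], [0.123, 0.992, -0.0], [-0.0, -0.0, -1.0]]
wrist_force: [1.1, -0.3, 0.4]
finger_gap: -0.0002
```

```bash
python3 -c "
from h import *
th()"
```

```text
t 19.22 theta 0.2239 toolangle 0.2240 F tool [-1.14 -0.14 -0.38]
```

arm_command:
  motion:
    - [-0.0013,-0.0002,0,-0.005,-1]
    - [-0.0013,-0.0002,0,-0.005,-1]
    - [0,0,0,0,-1]
    - [0,0,0,0,-1]

```text
time_s: 19.55
tool_pos: [0.5042, 0.036, 0.0481]
eef_rot: [[-0.994, 0.113, 0.0], [0.113, 0.994, -0.0], [-0.0, 0.0, -1.0]]
wrist_force: [-0.9, -1.2, 0.3]
finger_gap: -0.0001
```

arm_command:
  motion:
    - [-0.0013,-0.0002,0,-0.005,-1]
    - [0,0,0,0,-1]
    - [0,0,0,0,-1]

```text
time_s: 19.8
tool_pos: [0.5054, 0.0357, 0.0481]
eef_rot: [[-0.994, 0.108, 0.0], [0.108, 0.994, -0.0], [-0.0, -0.0, -1.0]]
wrist_force: [0.4, -0.3, -0.6]
finger_gap: -0.0003
```

```bash
cat >> h.py <<'E'
def redtheta():
    S=r.grab_frame('scene');i=S['image'].astype(int)
    m=((i[...,2]>100)&(i[...,1]<75)&(i[...,0]<75)).astype(np.uint8)
    n,l,st,c=cv2.connectedComponentsWithStats(m)
    for k in range(1,n):
        if st[k,4]>150 and 295<c[k,0]<400 and 180<c[k,1]<260:
            # render grip box hull centroid for each theta
            best=[]
            for t in np.arange(0,.45,.002):
                P=np.array([[-L,.022+o,z] for L in(.19,.31) for o in(-.007,.007) for z in(.028,.054)])
                q=proj(S,place((H[0],H[1],PR[2]-t),P))
                hull=cv2.convexHull(q.astype(np.float32));M=cv2.moments(hull)
                best.append((np.hypot(M['m10']/M['m00']-c[k,0],M['m01']/M['m00']-c[k,1]),t))
            print('red',st[k].tolist(),c[k].round(1),'theta(img),err',min(best)[1].round(3),min(best)[0].round(2))
E
python3 -c "
from h import *
th();redtheta()"
```

```text
t 19.80 theta 0.2093 toolangle 0.2090 F tool [-0.46 -0.23  0.62]
red [307, 207, 41, 32, 419] [327.1 222.5] theta(img),err 0.21 1.62
red [336, 225, 33, 37, 261] [351.  242.8] theta(img),err 0.0 14.29
```

arm_command:
  motion:
    - [-0.0013,-0.0002,0,-0.005,-1]
    - [-0.0013,-0.0002,0,-0.005,-1]
    - [0,0,0,0,-1]
    - [0,0,0,0,-1]

```text
time_s: 20.18
tool_pos: [0.508, 0.035, 0.0481]
eef_rot: [[-0.995, 0.098, 0.0], [0.098, 0.995, -0.0], [-0.0, -0.0, -1.0]]
wrist_force: [-0.8, 0.3, 0.4]
finger_gap: 0.0003
```

arm_command:
  motion:
    - [-0.0013,-0.0002,0,-0.005,-1]
    - [-0.0013,-0.0002,0,-0.005,-1]
    - [0,0,0,0,-1]
    - [0,0,0,0,-1]

```text
time_s: 20.52
tool_pos: [0.51, 0.0345, 0.0481]
eef_rot: [[-0.996, 0.088, -0.001], [0.088, 0.996, 0.0], [0.001, 0.0, -1.0]]
wrist_force: [-2.8, 0.6, 1.0]
finger_gap: 0.0002
```

Force is rising (-2.8 N), so the nose is on the cap at θ≈0.19.

arm_command:
  motion:
    - [-0.0013,-0.0002,0,-0.005,-1]
    - [-0.0013,-0.0002,0,-0.005,-1]
    - [0,0,0,0,-1]

```text
time_s: 20.77
tool_pos: [0.5121, 0.0339, 0.048]
eef_rot: [[-0.997, 0.077, -0.002], [0.077, 0.997, 0.0], [0.002, 0.0, -1.0]]
wrist_force: [-4.6, 0.7, 3.4]
finger_gap: -0.0001
```

arm_command:
  motion:
    - [-0.0013,-0.0002,0,-0.005,-1]
    - [0,0,0,0,-1]

```text
time_s: 20.93
tool_pos: [0.513, 0.0337, 0.0479]
eef_rot: [[-0.997, 0.072, -0.002], [0.072, 0.997, 0.001], [0.002, 0.0, -1.0]]
wrist_force: [-6.4, 1.9, 3.3]
finger_gap: -0.0002
```

arm_command:
  motion:
    - [-0.0013,-0.0002,0,-0.005,-1]
    - [0,0,0,0,-1]

```text
time_s: 21.1
tool_pos: [0.5139, 0.0335, 0.0479]
eef_rot: [[-0.998, 0.067, -0.003], [0.067, 0.998, 0.001], [0.003, 0.0, -1.0]]
wrist_force: [-7.3, 2.1, 6.0]
finger_gap: 0.0001
```

arm_command:
  motion:
    - [-0.0013,-0.0002,0,-0.005,-1]
    - [0,0,0,0,-1]

```text
time_s: 21.27
tool_pos: [0.5147, 0.0332, 0.0478]
eef_rot: [[-0.998, 0.062, -0.004], [0.062, 0.998, 0.001], [0.004, 0.001, -1.0]]
wrist_force: [-7.7, 1.6, 6.5]
finger_gap: 0.0
```

arm_command:
  motion:
    - [-0.0013,-0.0002,0,-0.005,-1]
    - [0,0,0,0,-1]

```text
time_s: 21.43
tool_pos: [0.5155, 0.033, 0.0478]
eef_rot: [[-0.998, 0.057, -0.005], [0.057, 0.998, 0.001], [0.005, 0.001, -1.0]]
wrist_force: [-8.9, 3.1, 7.4]
finger_gap: -0.0001
```

arm_command:
  motion:
    - [-0.0013,-0.0002,0,-0.004,-1]
    - [0,0,0,0,-1]

```text
time_s: 21.6
tool_pos: [0.5163, 0.0328, 0.0478]
eef_rot: [[-0.999, 0.053, -0.006], [0.053, 0.999, 0.001], [0.006, 0.001, -1.0]]
wrist_force: [-9.9, 1.6, 7.0]
finger_gap: -0.0
```

arm_command:
  motion:
    - [-0.0013,-0.0002,0,-0.004,-1]
    - [0,0,0,0,-1]

```text
time_s: 21.77
tool_pos: [0.5172, 0.0326, 0.0477]
eef_rot: [[-0.999, 0.049, -0.007], [0.049, 0.999, 0.001], [0.007, 0.001, -1.0]]
wrist_force: [-10.6, 2.3, 8.8]
finger_gap: -0.0001
```

arm_command:
  motion:
    - [-0.0013,-0.0002,0,-0.004,-1]
    - [0,0,0,0,-1]

```text
time_s: 21.93
tool_pos: [0.518, 0.0324, 0.0477]
eef_rot: [[-0.999, 0.045, -0.008], [0.045, 0.999, 0.001], [0.008, 0.001, -1.0]]
wrist_force: [-11.5, 2.3, 10.2]
finger_gap: -0.0002
```

arm_command:
  motion:
    - [-0.0013,-0.0002,0,-0.004,-1]
    - [0,0,0,0,-1]

```text
time_s: 22.1
tool_pos: [0.5189, 0.0321, 0.0476]
eef_rot: [[-0.999, 0.041, -0.008], [0.041, 0.999, 0.001], [0.008, 0.001, -1.0]]
wrist_force: [-12.3, 3.0, 10.0]
finger_gap: -0.0
```

arm_command:
  motion:
    - [-0.0013,-0.0002,0,-0.004,-1]
    - [0,0,0,0,-1]

```text
time_s: 22.27
tool_pos: [0.5199, 0.0319, 0.0476]
eef_rot: [[-0.999, 0.037, -0.009], [0.037, 0.999, 0.001], [0.009, 0.001, -1.0]]
wrist_force: [-13.4, 4.3, 10.7]
finger_gap: 0.0005
```

arm_command:
  motion:
    - [-0.0013,-0.0002,0,-0.004,-1]
    - [0,0,0,0,-1]

```text
time_s: 22.43
tool_pos: [0.5209, 0.0317, 0.0476]
eef_rot: [[-0.999, 0.033, -0.009], [0.033, 0.999, 0.001], [0.01, 0.001, -1.0]]
wrist_force: [-13.1, 2.7, 12.0]
finger_gap: 0.0002
```

arm_command:
  motion:
    - [-0.001,-0.0002,0,-0.004,-1]
    - [0,0,0,0,-1]

```text
time_s: 22.6
tool_pos: [0.5218, 0.0315, 0.0475]
eef_rot: [[-1.0, 0.029, -0.01], [0.029, 1.0, 0.001], [0.01, 0.001, -1.0]]
wrist_force: [-14.5, 3.2, 11.4]
finger_gap: 0.0001
```

arm_command:
  motion:
    - [-0.001,-0.0002,0,-0.004,-1]
    - [0,0,0,0,-1]

```text
time_s: 22.77
tool_pos: [0.523, 0.0313, 0.0475]
eef_rot: [[-1.0, 0.025, -0.009], [0.025, 1.0, 0.001], [0.009, 0.001, -1.0]]
wrist_force: [-13.7, 3.3, 9.2]
finger_gap: 0.0001
```

arm_command:
  motion:
    - [-0.001,-0.0002,0,-0.004,-1]
    - [0,0,0,0,-1]

```text
time_s: 22.93
tool_pos: [0.5265, 0.0307, 0.0476]
eef_rot: [[-1.0, 0.021, -0.004], [0.021, 1.0, 0.0], [0.004, 0.0, -1.0]]
wrist_force: [-0.8, 1.0, -0.8]
finger_gap: 0.0002
```

It peaked at 14.5 N, then the force collapsed to about 0: the snap. I'll back off and lift.

arm_command:
  motion:
    - [0,0,0,0,-1]
    - [0.002,0,0,0,-1]
    - [0.004,0,0,0,-1]
    - [0.01,0,0,0,-1]
    - [0.015,0,0,0,-1]
    - [0,0,-0.01,0,-1]
    - [0,0,-0.03,0,-1]
    - [0,0,-0.04,0,-1]
    - [0,0,-0.04,0,-1]
    - [0,0,-0.03,0,-1]
    - [0,0,0,0,-1]
    - [0,0,0,0,-1]
    - [0,0,0,0,-1]
    - [0,0,0,0,-1]

```text
time_s: 24.1
tool_pos: [0.4971, 0.0309, 0.197]
eef_rot: [[-1.0, 0.022, -0.002], [0.022, 1.0, -0.0], [0.002, -0.0, -1.0]]
wrist_force: [-0.2, -0.2, 0.1]
finger_gap: -0.0003
```

```bash
python3 -c "
from h import *
S=r.grab_frame('scene');T=r.grab_frame('top')
a=cv2.resize(S['image'][175:225,350:400],(400,400),interpolation=cv2.INTER_CUBIC)
b=cv2.resize(T['image'][210:270,210:270],(400,400),interpolation=cv2.INTER_CUBIC)
cv2.imwrite('pics/snap.png',np.hstack([a,b]));redtheta();th()
for k in(.029,.035): print(k,((proj(S,place(PR,[[.055+x,-.0115+k,z] for x,z in((-.011,.053),(.011,.053),(-.011,.029))]))-[350,175]+.5)*8-.5).round().tolist())"
```

```text
red [313, 212, 38, 33, 316] [330.3 228.4] theta(img),err 0.13 0.04
red [335, 225, 34, 37, 261] [350.9 242.9] theta(img),err 0.0 14.24
t 24.25 theta 0.2387 toolangle 0.1230 F tool [-0.31  0.01  0.33]
0.029 [[201.0, 203.0], [240.0, 165.0], [197.0, 249.0]]
0.035 [[187.0, 195.0], [226.0, 157.0], [183.0, 241.0]]
```

View pics/snap.png

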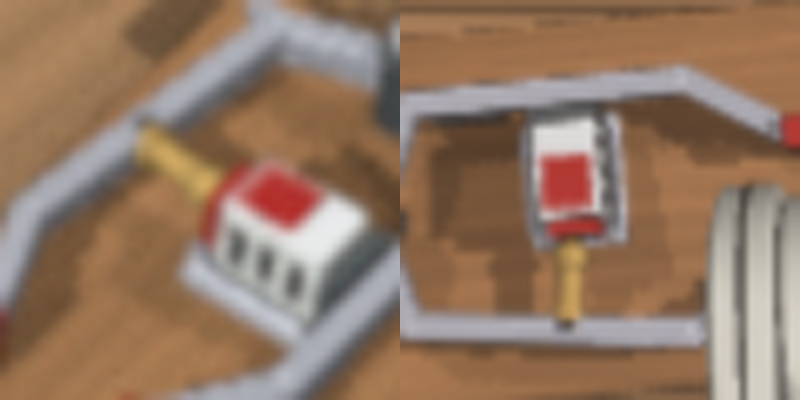

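The cap now sits against the body. Its outer edge is at about x=202 (predicted 201 when home, 187 when standing off). The feeder is seated and the arm is clear.

```bash
python3 -c "
from cell import r
print(r.finish_job())"
```

```text
the job is handed in; nothing more can be done
None
```

The feeder is in the press's nest with its red cap snapped home, and I handed the job in at about 24 s. No verdict is reported.

- **Placing:** I gripped the red-capped feeder across its white body and let go of it in the nest with the cap facing the hinged handle. The picture afterwards showed it flat, with its corners matching the predicted nest pose.
- **Pressing:** I closed the handle with shut fingers in small steps. The brass nose met the cap at about 0.19 rad. The push rose to 14.5 N at the grip, then fell to about 0 N at the snap, where I stopped and backed off. The crush limit is about 22 N.
- **Last checks:** The cap's outer edge was at column 202 of the crop (predicted 201 when home, 187 when standing off). The feeder was still seated, and the wrist force was near zero with the arm clear at 0.197 m height.
- **Vertical force:** A side force of up to 12 N also showed on the tool near the peak, from friction and a slight tilt. It disappeared at the snap.
- **Not checked:** I did not measure the bystanders again at the end. No unexpected force showed along the way.

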